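# Tip the tea carton flat and shut the tea drawer

### The job

One of the two tea cartons in the pulled-out drawer was put in standing on end, so it is too tall to go under the unit's roof. Push it over gently with a fingertip, high on the side that faces the drawer front, so that it falls away from the drawer front and lies flat in its own lane like the other carton; then push the drawer fully shut with the finger. Do not pinch, lift or carry a carton, and leave everything else as it stands.

Things in the scene. Friction and masses are not known exactly. Their poses are not given: they have to be found in the camera images.
- tea_carton_mid (a point): middle of the tea carton on end (70 x 78 mm in plan, 124 mm tall, about 0.15 kg), in the left or right lane, 5 mm behind the drawer front. Its y axis runs along its length, up now; z points to the drawer front, up once it lies as wanted; the side to push is 40 mm along z. Pushed 90 mm or more above the drawer floor it tips, and falls past 31 degrees; pushed low it slides, then lacks room to lie
- flat_carton_mid (a point): middle of the other, equal carton, which already lies flat in the other lane (124 mm along the drawer, 70 mm across, 78 mm high); its z axis points up
- drawer_floor (a point): centre of the drawer's inner floor, 20 mm above the worktop; x points into the unit (the way it shuts), y to the left seen from its front, z up. The inside is 219 mm long (x) and 174 mm wide, split along the middle by a 6 mm divider, 42 mm high, into two lanes 84 mm wide; side and back walls are 50 mm high
- drawer_front (a point): middle of the outer face of the drawer front, a plain panel without handle, 206 mm wide, 10 mm thick and 78 mm high (its top edge is 39 mm above this point, 88 mm above the worktop); axes as drawer_floor
- tea_drawer (a joint): how far the drawer is pulled out, in m: 0 is fully shut (front against the unit), 0.216 is the stop; it slides with about 2 N of friction and stays where it is left
- tea_unit: low bamboo drawer unit, fixed on the worktop: 206 mm wide, 233 mm deep, 119 mm high; the opening under its roof ends 107 mm above the worktop. A coffee jar (137 mm tall) and a mug (101 mm) stand on the rear of its roof, 110 mm or more behind its front. Origin at the centre of its underside, x axis pointing from its open front to its back
- glass: drinking glass, 79 mm across, 90 mm tall, on the drainer to the left; origin at the centre of its underside
- teaspoon: steel teaspoon, 132 mm long, lying at the front edge of the worktop; origin at the middle of its underside
- lemon: lemon, 78 x 55 mm, 56 mm high, at the front right corner of the worktop; origin at its underside
- garlic: garlic bulb, 60 mm across, beside the lemon at the front right of the worktop; origin at its underside

How it is judged:
By the outcome, as a careful person would: the job done as asked, in the order asked, and still so for the second after the job is handed in, with the robot touching nothing.
It also fails if it takes over 45 s, if anything falls off the work surface, if the arm or the gripper's body presses on something with over 40 N, if the wrist force passes 120 N, or if a joint passes its speed limit or range.

### The arm

A 6-joint arm with a two-finger parallel gripper is mounted at the origin on a cart in front of the work surface, level with it; the furniture and walls round the work are solid. World frame = base frame: x ahead of the robot, y to its left, z up, the work surface at z = 0. Lengths are in m, angles in rad, forces in N, time in s.
With the tool pointing down it reaches from about 0.425 to 0.95 m from the base axis. Payload 3.5 kg.
Tool frame: the origin (TCP) lies at the very end of the fingers, on their centre line; the grasp point (between the pads) lies 19 mm behind it; z points along the fingers, y is the line along which they close (so a half turn about z gives the same grasp; the last joint's range is limited). The gripper opens to 85 mm and grips with 20 to 120 N. Pads are 22 mm wide; open, the fingers measure 114 mm over their backs; the gripper's body (76 mm by 85 mm) begins 54 mm behind the grasp point. The pads swing forward as they close: fully open they stand 13 mm farther back than shut.
Start: joints at [1.097, 0.286, 1.577, -0, 1.279, -0.15], TCP at [0.215, 0.64, 0.231] pointing down, gripper open.
Joint ranges: [-2.77, 2.77], [-0.9, 2.22], [0.21, 2.48], [-1.53, 4.67], [0.24, 2.81], [-2.84, 2.84]. Speed limits (rad/s): [2.79, 2.79, 3.14, 3.14, 3.14, 3.14].

### API

Orientations are given as a unit quaternion [x, y, z, w].
In Python, from plant import ctrl, optics, sign_off gives the robot as it stands.
- The arm moves only by the shell command python3 -m creep 'ROWS' [FORCE]. ROWS is JSON, a list of rows, each an object of numbers: "x", "y", "z": the shift along the tool's x, y, z in mm; "rx", "ry", "rz": the turn, a rotation vector about the tool's x, y, z in degrees; "grip": the opening, from 0 (shut) to 1 (fully open). In form: [{"x": .., "y": .., "z": .., "rx": .., "ry": .., "rz": .., "grip": ..}, ...]. A call has exactly 10 rows; each row shifts and turns the commanded pose from where the row before left it, along the tool's axes as they then stand; what a row does not reach is not made up. A row lasts 1/12 s, in which the tool goes at most 41.7 mm and 7.16 degrees, less where a joint would pass 70% of its speed; a pose out of reach is approached as far as the arm can. A call with a gripper value outside its range is refused whole. The fingers move at their own pace and stop on an object; FORCE is the grip in N (left out, the last holds). Time passes only in rows, so rows that do not move let the fingers close, or fill a call up. It gives the time, the measured TCP pose, the force, the opening and the grip force at its end, in the units of the state.
- ctrl.get_state(): the state, without advancing time (a new reading comes with each control period).
- optics.read_camera(name): name is "side" or "top"; returns a dict with "color" (400x640x3 uint8, blue, green, red), "K" (3x3 intrinsics, pixels), "R" (3x3) and "t" (3): a world point X has camera coordinates R X + t. Camera axes: x right, y down, z forward; pixel columns grow to the right and rows downward; lengths in m; the calibration is good to about 2 mm. A picture is of the moment at which its call begins. There is no depth.
- sign_off(): hands the job in; it is judged then, once.
The state is a dict: "time": time; "qpos": joint angles; "dq": joint speeds; "joint_efforts": joint torques, N m; "eef_pos": TCP position; "tcp_rot": TCP orientation; "contact_force": force on the tool from outside, world axes, zero at the start; "wrist_torque": the same for the moment, N m; "opening": opening from 0.0 (shut) to 1.0 (fully open); "finger_force": force on a finger pad.
Only numpy, scipy, OpenCV 4.12 (cv2) and the standard library are available. Lean on these libraries where they do the work, as an engineer would, in place of code of your own. Each camera call takes 0.05 s, during which the arm holds its last target. There are 200 camera calls.

## Working session

There is one attempt and no reset: what is moved stays moved. The work goes in short steps, Python scripts to look and compute and a shell command to move; the robot and the scene stay as the last step left them, time stands still between calls to the robot, and variables do not carry over. Pictures are saved under pics/ and viewed, at most 10 in all, crops included, and the job is handed in when it is done.

```bash
ls; mkdir -p pics; python3 - <<'E'
from plant import ctrl, optics
import cv2
for n in("top","side"):
    d=optics.read_camera(n); cv2.imwrite(f"pics/{n}0.png",d["color"]); print(n,d["K"].round(1).tolist(),d["R"].round(4).tolist(),d["t"].round(4).tolist())
s=ctrl.get_state(); print(s["time"],s["eef_pos"],s["tcp_rot"],s["opening"])
E
```

```text
pics
top [[494.0, 0.0, 320.5], [0.0, 494.0, 199.4], [0.0, 0.0, 1.0]] [[0.0284, -0.9996, 0.0023], [-0.9778, -0.0283, -0.2076], [0.2076, 0.0037, -0.9782]] [-0.0137, 0.5876, 1.2637]
side [[507.4, 0.0, 320.1], [0.0, 507.4, 203.0], [0.0, 0.0, 1.0]] [[-0.8723, -0.489, -0.0036], [-0.3988, 0.7156, -0.5735], [0.283, -0.4988, -0.8192]] [0.4942, 0.3022, 1.3885]
0.1 [0.21447499 0.63940751 0.23008758] [ 1.61210980e-01  9.86919412e-01 -9.94306410e-04 -3.23474825e-04] 0.9998512030493908
```

View pics/top0.png

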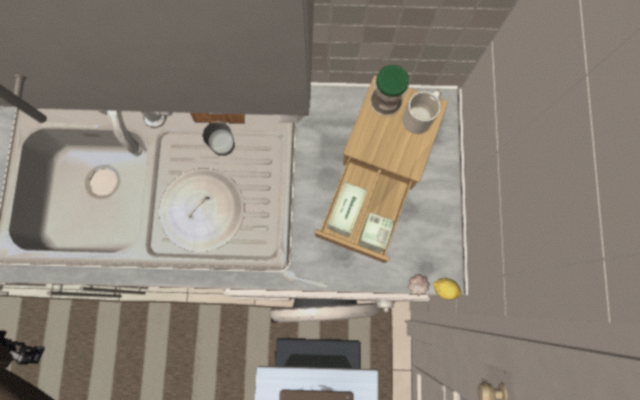

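View pics/side0.png

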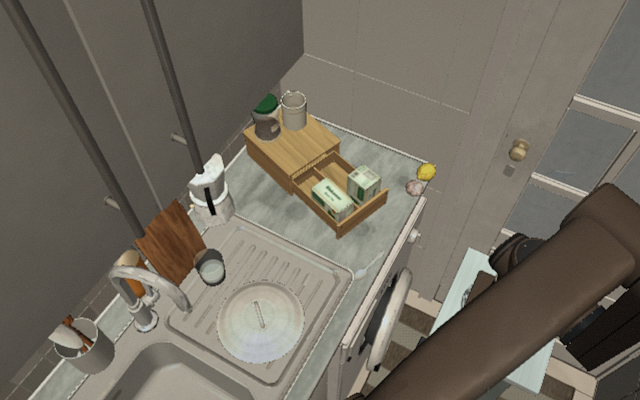

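The standing carton is in the right lane (top view about 377,230), and the flat one is in the left lane (347,208). The drawer front runs from (318,234) to (388,258). I'll enlarge both views.

```bash
python3 - <<'E'
import cv2,numpy as np
a=cv2.imread("pics/top0.png")[170:270,310:420]; b=cv2.imread("pics/side0.png")[140:240,280:395]
f=lambda i:cv2.resize(i,(400*i.shape[1]//i.shape[0]*0+395,int(i.shape[0]*395/i.shape[1])),interpolation=cv2.INTER_CUBIC)
a=cv2.resize(a,None,fx=5,fy=5,interpolation=cv2.INTER_CUBIC);b=cv2.resize(b,None,fx=5,fy=5,interpolation=cv2.INTER_CUBIC)
cv2.imwrite("pics/topc.png",a);cv2.imwrite("pics/sidec.png",b)
E
```

```text
(no output)
```

View pics/topc.png

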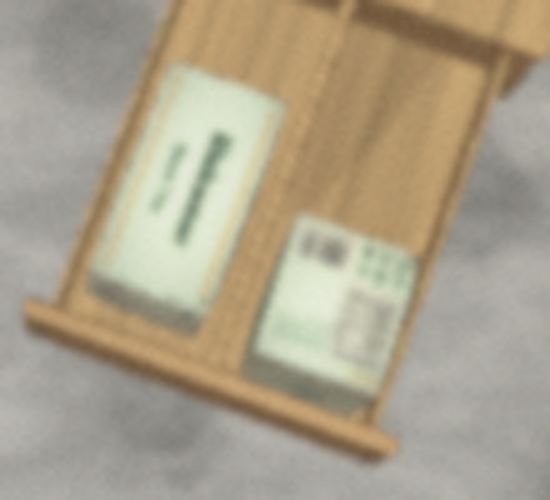

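View pics/sidec.png

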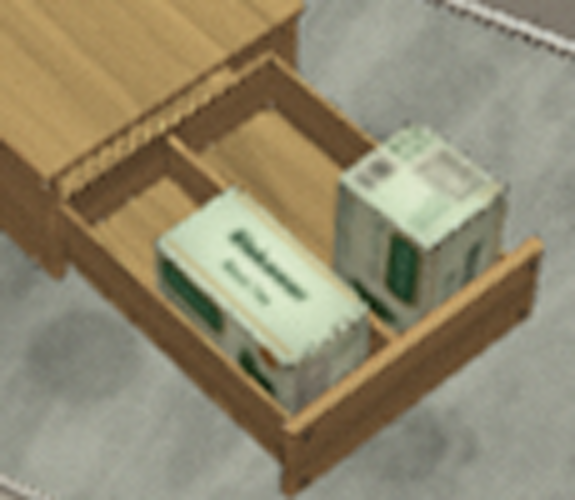

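Crop readings: the standing carton's top corners in the top view are (300,213), (418,258), (375,397) and (255,350). In the side view they are (340,178), (413,125), (503,187) and (428,248). The front panel's top edge runs (25,318)–(385,460) in the top view.

```bash
cat > h.py <<'E'
import numpy as np
from plant import ctrl, optics
def ray(d,uv,z):
    v=np.linalg.inv(d["K"])@[uv[0],uv[1],1]; R,t=np.array(d["R"]),np.array(d["t"])
    c=-R.T@t; w=R.T@v
    return c+w*(z-c[2])/w[2]
def px(d,X):
    p=d["K"]@(np.array(d["R"])@X+d["t"]); return p[:2]/p[2]
E
python3 - <<'E'
from h import *
T=optics.read_camera("top");S=optics.read_camera("side")
t=lambda u,v,z:ray(T,(310+u/5,170+v/5),z); s=lambda u,v,z:ray(S,(280+u/5,140+v/5),z)
print("carton top BL BR FR FL")
for a,b in zip([(300,213),(418,258),(375,397),(255,350)],[(340,178),(413,125),(503,187),(428,248)]):
    print(t(*a,.144).round(3),s(*b,.144).round(3))
print("front outer top L,R", t(25,318,.088).round(3),t(385,460,.088).round(3),s(292,432,.088).round(3),s(542,250,.088).round(3))
E
```

```text
carton top BL BR FR FL
[ 0.54  -0.122  0.144] [ 0.539 -0.119  0.144]
[ 0.519 -0.181  0.144] [ 0.52  -0.175  0.144]
[ 0.449 -0.159  0.144] [ 0.453 -0.159  0.144]
[ 0.471 -0.1    0.144] [ 0.472 -0.098  0.144]
front outer top L,R [0.491 0.015 0.088] [ 0.423 -0.172  0.088] [0.496 0.018 0.088] [ 0.426 -0.169  0.088]
```

Two views agree: yaw is about -20°, carton middle (0.495,-0.139), front face middle (0.459,-0.077). Tool x is almost exactly opposite the push direction. I'll approach with the fingers shut.

```bash
python3 -m creep '[{"x":-12,"y":-12,"grip":0},{"x":-24,"y":-24,"grip":0},{"x":-25,"y":-25,"grip":0},{"x":-25,"y":-25,"grip":0},{"x":-25,"y":-25,"grip":0},{"x":-25,"y":-25,"grip":0},{"x":-25,"y":-25,"grip":0},{"x":-25,"y":-25,"grip":0},{"x":-25,"y":-25,"grip":0},{"x":-25,"y":-25,"grip":0}]' 20
cat >> h.py <<'E'
from scipy.spatial.transform import Rotation as Ro
def to(P,yaw=-19.9):
    s=ctrl.get_state(); R=Ro.from_quat(s["tcp_rot"]).as_matrix()
    a=np.radians(yaw); c,n=np.cos(a),np.sin(a)
    G=np.array([[-c,-n,0],[-n,c,0],[0,0,-1]])
    d=np.array(P)-s["eef_pos"]
    print("t",round(s["time"],2),"tcp",np.round(s["eef_pos"],4),"F",np.round(s["contact_force"],1),"open",round(s["opening"],2))
    print("mm tool",(R.T@d*1e3).round(1),"mm goal axes",(G.T@d*1e3).round(1),"rotvec deg",np.degrees(Ro.from_matrix(R.T@G).as_rotvec()).round(2))
E
python3 -c "
from h import *
to((.43,.2,.23)); to((.423,-.113,.2))"
```

```text
t 0.2 tcp [0.2145 0.6396 0.2304] F [-0.7  1.  -0.6] open 1.0
mm tool [-344.1 -348.2    0.9] mm goal axes [-352.2 -340.     0.4] rotvec deg [-0.09 -0.01  1.35]
t 0.2 tcp [0.2145 0.6396 0.2304] F [-0.7  1.  -0.6] open 1.0
mm tool [-437.1 -647.1   31.3] mm goal axes [-452.2 -636.7   30.4] rotvec deg [-0.09 -0.01  1.35]$[0]: bad value
```

```bash
python3 -m creep '[{"x":-12,"y":-12,"z":0,"rx":0,"ry":0,"rz":0,"grip":0},{"x":-24,"y":-24,"z":0,"rx":0,"ry":0,"rz":0,"grip":0},{"x":-25,"y":-25,"z":0,"rx":0,"ry":0,"rz":0,"grip":0},{"x":-25,"y":-25,"z":0,"rx":0,"ry":0,"rz":0,"grip":0},{"x":-25,"y":-25,"z":0,"rx":0,"ry":0,"rz":0,"grip":0},{"x":-25,"y":-25,"z":0,"rx":0,"ry":0,"rz":0,"grip":0},{"x":-25,"y":-25,"z":0,"rx":0,"ry":0,"rz":0,"grip":0},{"x":-25,"y":-25,"z":0,"rx":0,"ry":0,"rz":0,"grip":0},{"x":-25,"y":-25,"z":0,"rx":0,"ry":0,"rz":0,"grip":0},{"x":-25,"y":-25,"z":0,"rx":0,"ry":0,"rz":0,"grip":0}]' 20
python3 -c "
from h import *
to((.43,.2,.23)); to((.423,-.113,.2))"
```

```text
time: 1.03
eef_pos: [0.3637, 0.3395, 0.2313]
tcp_rot: [0.161, 0.987, 0.0, 0.0]
contact_force: [-0.1, -0.2, 1.0]
opening: -0.003
finger_force: 0.0
t 1.03 tcp [0.3637 0.3395 0.2313] F [-0.1 -0.2  1. ] open -0.0
mm tool [-107.2 -111.2    1.3] mm goal axes [-109.9 -108.6    1.3] rotvec deg [0.   0.01 1.37]
t 1.03 tcp [0.3637 0.3395 0.2313] F [-0.1 -0.2  1. ] open -0.0
mm tool [-200.1 -410.2   31.3] mm goal axes [-209.8 -405.3   31.3] rotvec deg [0.   0.01 1.37]
```

```bash
python3 -m creep '[{"x":-26,"y":-27,"z":0,"rx":0,"ry":0,"rz":0,"grip":0},{"x":-26,"y":-27,"z":0,"rx":0,"ry":0,"rz":0,"grip":0},{"x":-26,"y":-27,"z":0,"rx":0,"ry":0,"rz":0,"grip":0},{"x":-26,"y":-27,"z":0,"rx":0,"ry":0,"rz":0,"grip":0},{"x":-11,"y":-37,"z":0,"rx":0,"ry":0,"rz":0,"grip":0},{"x":-11,"y":-37,"z":0,"rx":0,"ry":0,"rz":0,"grip":0},{"x":-11,"y":-37,"z":0,"rx":0,"ry":0,"rz":0,"grip":0},{"x":-11,"y":-37,"z":0,"rx":0,"ry":0,"rz":0,"grip":0},{"x":-11,"y":-37,"z":0,"rx":0,"ry":0,"rz":0,"grip":0},{"x":-11,"y":-37,"z":0,"rx":0,"ry":0,"rz":1.4,"grip":0}]' 20
python3 -c "
from h import *
to((.423,-.113,.2));to((.423,-.113,.13))"
```

```text
time: 1.87
eef_pos: [0.419, -0.0275, 0.2315]
tcp_rot: [0.173, 0.985, -0.0, 0.0]
contact_force: [0.9, 0.2, 0.3]
opening: -0.001
finger_force: 0.0
t 1.87 tcp [ 0.419  -0.0275  0.2315] F [0.9 0.2 0.3] open -0.0
mm tool [-32.9 -79.   31.5] mm goal axes [-32.9 -79.   31.5] rotvec deg [ 0.    0.05 -0.06]
t 1.87 tcp [ 0.419  -0.0275  0.2315] F [0.9 0.2 0.3] open -0.0
mm tool [-32.9 -79.  101.5] mm goal axes [-32.9 -79.  101.5] rotvec deg [ 0.    0.05 -0.06]
```

```bash
python3 -m creep '[{"x":-11,"y":-26,"z":0,"rx":0,"ry":0,"rz":0,"grip":0},{"x":-11,"y":-26,"z":0,"rx":0,"ry":0,"rz":0,"grip":0},{"x":-11,"y":-27,"z":5,"rx":0,"ry":0,"rz":0,"grip":0},{"x":0,"y":0,"z":20,"rx":0,"ry":0,"rz":0,"grip":0},{"x":0,"y":0,"z":25,"rx":0,"ry":0,"rz":0,"grip":0},{"x":0,"y":0,"z":25,"rx":0,"ry":0,"rz":0,"grip":0},{"x":0,"y":0,"z":18,"rx":0,"ry":0,"rz":0,"grip":0},{"x":0,"y":0,"z":8,"rx":0,"ry":0,"rz":0,"grip":0},{"x":0,"y":0,"z":0,"rx":0,"ry":0,"rz":0,"grip":0},{"x":0,"y":0,"z":0,"rx":0,"ry":0,"rz":0,"grip":0}]' 20
python3 - <<'E'
from h import *
import cv2
to((.4588,-.1257,.13))
a=optics.read_camera("top")["color"][170:290,310:430]; b=optics.read_camera("side")["color"][120:240,280:400]
cv2.imwrite("pics/pre.png",cv2.resize(np.hstack([a,b]),None,fx=3.3,fy=3.3,interpolation=cv2.INTER_CUBIC))
E
```

```text
time: 2.7
eef_pos: [0.4238, -0.1114, 0.1307]
tcp_rot: [0.173, 0.985, -0.0, 0.0]
contact_force: [0.0, -0.6, 0.3]
opening: 0.005
finger_force: 0.0
t 2.7 tcp [ 0.4238 -0.1114  0.1307] F [ 0.  -0.6  0.3] open 0.0
mm tool [-37.8  -1.5   0.7] mm goal axes [-37.8  -1.5   0.7] rotvec deg [-0.    0.   -0.05]
```

View pics/pre.png

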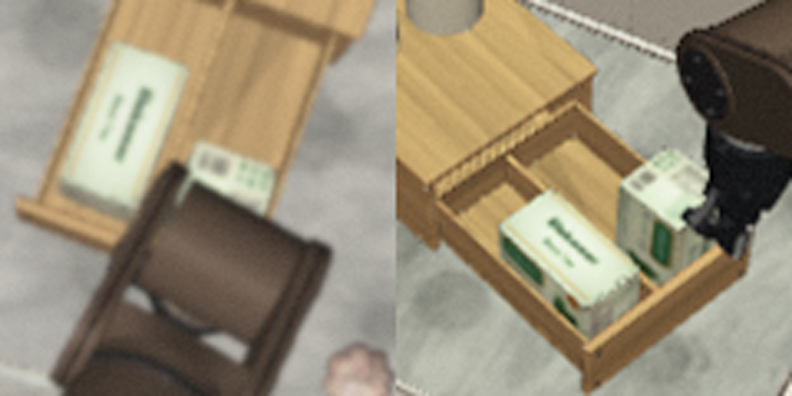

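The finger (about 725,235 in the side half) is in front of the carton, above the front panel, and the carton still stands. Pushing slowly now.

```bash
python3 -m creep '[{"x":-6,"y":-1,"z":0,"rx":0,"ry":0,"rz":0,"grip":0},{"x":-8,"y":0,"z":0,"rx":0,"ry":0,"rz":0,"grip":0},{"x":-5,"y":0,"z":0,"rx":0,"ry":0,"rz":0,"grip":0},{"x":-5,"y":0,"z":0,"rx":0,"ry":0,"rz":0,"grip":0},{"x":-5,"y":0,"z":0,"rx":0,"ry":0,"rz":0,"grip":0},{"x":-5,"y":0,"z":0,"rx":0,"ry":0,"rz":0,"grip":0},{"x":-5,"y":0,"z":0,"rx":0,"ry":0,"rz":0,"grip":0},{"x":-5,"y":0,"z":0,"rx":0,"ry":0,"rz":0,"grip":0},{"x":-5,"y":0,"z":0,"rx":0,"ry":0,"rz":0,"grip":0},{"x":-5,"y":0,"z":0,"rx":0,"ry":0,"rz":0,"grip":0}]' 20
python3 - <<'E'
from h import *
import cv2
to((.4588,-.1257,.13))
b=optics.read_camera("side")["color"][110:230,280:400]
cv2.imwrite("pics/mid.png",cv2.resize(b,None,fx=4,fy=4,interpolation=cv2.INTER_CUBIC))
E
```

```text
time: 3.63
eef_pos: [0.4745, -0.1309, 0.1303]
tcp_rot: [0.173, 0.985, 0.0, -0.0]
contact_force: [-0.5, 1.1, -0.0]
opening: 0.005
finger_force: 0.4
t 3.63 tcp [ 0.4745 -0.1309  0.1303] F [-0.5  1.1 -0. ] open 0.0
mm tool [16.5 -0.5  0.3] mm goal axes [16.5 -0.5  0.3] rotvec deg [ 0.   -0.01 -0.05]
```

View pics/mid.png

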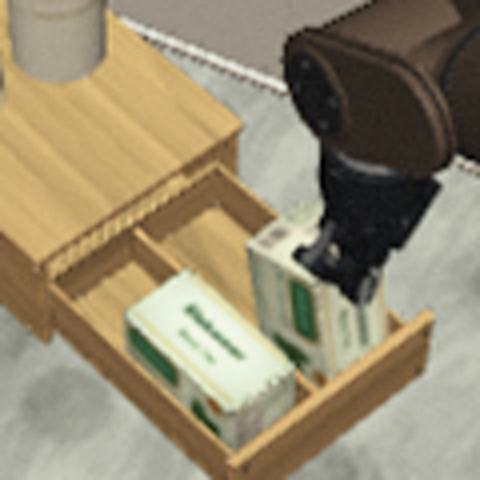

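The carton is tilting back inside its lane, not sliding. Continuing past the tipping point.

```bash
python3 -m creep '[{"x":-5,"y":0,"z":0,"rx":0,"ry":0,"rz":0,"grip":0},{"x":-5,"y":0,"z":0,"rx":0,"ry":0,"rz":0,"grip":0},{"x":-5,"y":0,"z":0,"rx":0,"ry":0,"rz":0,"grip":0},{"x":-5,"y":0,"z":0,"rx":0,"ry":0,"rz":0,"grip":0},{"x":-5,"y":0,"z":0,"rx":0,"ry":0,"rz":0,"grip":0},{"x":-5,"y":0,"z":0,"rx":0,"ry":0,"rz":0,"grip":0},{"x":-4,"y":0,"z":0,"rx":0,"ry":0,"rz":0,"grip":0},{"x":0,"y":0,"z":0,"rx":0,"ry":0,"rz":0,"grip":0},{"x":0,"y":0,"z":0,"rx":0,"ry":0,"rz":0,"grip":0},{"x":0,"y":0,"z":0,"rx":0,"ry":0,"rz":0,"grip":0}]' 20
python3 - <<'E'
from h import *
import cv2
to((.4588,-.1257,.13))
b=optics.read_camera("side")["color"][110:230,280:400]
cv2.imwrite("pics/tip.png",cv2.resize(b,None,fx=4,fy=4,interpolation=cv2.INTER_CUBIC))
E
```

```text
time: 4.52
eef_pos: [0.5058, -0.1422, 0.1302]
tcp_rot: [0.173, 0.985, 0.0, -0.0]
contact_force: [-0.5, -0.4, -0.4]
opening: 0.001
finger_force: 0.0
t 4.52 tcp [ 0.5058 -0.1422  0.1302] F [-0.5 -0.4 -0.4] open 0.0
mm tool [49.8 -0.5  0.2] mm goal axes [49.8 -0.5  0.2] rotvec deg [ 0.   -0.03 -0.05]
```

View pics/tip.png

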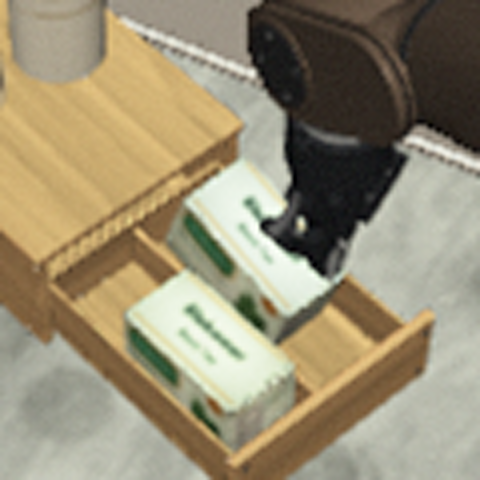

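The carton has fallen over, but its back end may be resting high. I'll lift clear, move back and look.

```bash
python3 -m creep '[{"x":0,"y":0,"z":-12,"rx":0,"ry":0,"rz":0,"grip":0},{"x":0,"y":0,"z":-18,"rx":0,"ry":0,"rz":0,"grip":0},{"x":0,"y":0,"z":-18,"rx":0,"ry":0,"rz":0,"grip":0},{"x":12,"y":0,"z":-10,"rx":0,"ry":0,"rz":0,"grip":0},{"x":17,"y":8,"z":0,"rx":0,"ry":0,"rz":0,"grip":0},{"x":17,"y":10,"z":0,"rx":0,"ry":0,"rz":0,"grip":0},{"x":17,"y":10,"z":0,"rx":0,"ry":0,"rz":0,"grip":0},{"x":15,"y":10,"z":0,"rx":0,"ry":0,"rz":0,"grip":0},{"x":12,"y":7,"z":0,"rx":0,"ry":0,"rz":0,"grip":0},{"x":0,"y":0,"z":0,"rx":0,"ry":0,"rz":0,"grip":0}]' 20
python3 - <<'E'
from h import *
import cv2
to((.426,-.065,.065))
a=optics.read_camera("top")["color"][150:270,310:430]; b=optics.read_camera("side")["color"][110:230,280:400]
cv2.imwrite("pics/fell.png",cv2.resize(np.hstack([a,b]),None,fx=3.3,fy=3.3,interpolation=cv2.INTER_CUBIC))
E
```

```text
time: 5.4
eef_pos: [0.4354, -0.0677, 0.1889]
tcp_rot: [0.172, 0.985, 0.0, 0.0]
contact_force: [1.1, -0.0, 0.2]
opening: -0.002
finger_force: 0.0
t 5.4 tcp [ 0.4354 -0.0677  0.1889] F [ 1.1 -0.   0.2] open -0.0
mm tool [  9.8  -0.7 123.9] mm goal axes [  9.8  -0.6 123.9] rotvec deg [0.02 0.   0.04]
```

View pics/fell.png

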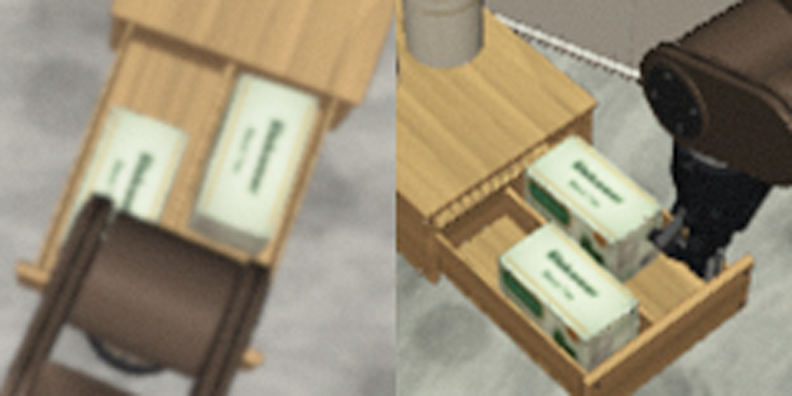

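```bash
python3 - <<'E'
from h import *
from scipy.optimize import least_squares
T=optics.read_camera("top");S=optics.read_camera("side")
tp=[(240,72),(322,95),(270,238),(195,215)];sp=[(528,173),(578,135),(665,208),(602,250)]
d=np.array([.94,-.341]);l=np.array([.341,.94]);f=np.array([.459,-.077])
for n,a,b in zip("BL BR FR FL".split(),tp,sp):
    ua=np.array(a)/3.3+[310,150]; ub=(np.array(b)-[396,0])/3.3+[280,110]
    X=least_squares(lambda X:np.r_[px(T,X)-ua,px(S,X)-ub],[.55,-.15,.1]).x
    print(n,X.round(3),"along/left from front",(X[:2]-f)@d.round(3),(X[:2]-f)@l)
E
```

```text
BL [ 0.659 -0.16   0.091] along/left from front 0.21676171703031527 -0.010091188833264922
BR [ 0.642 -0.227  0.088] along/left from front 0.22336452892474465 -0.07825743334683669
FR [ 0.525 -0.184  0.093] along/left from front 0.09877908604454438 -0.07773927128459644
FL [ 0.551 -0.125  0.075] along/left from front 0.10311763483848024 -0.013913195691510857
```

The carton is flat: its top corners are all at about the same height (7.5–9.3 cm, with no raised end) and within the drawer length. Next, lower the finger in front of the drawer panel.

```bash
python3 -m creep '[{"x":8,"y":0,"z":0,"rx":0,"ry":0,"rz":0,"grip":0},{"x":2,"y":-1,"z":10,"rx":0,"ry":0,"rz":0,"grip":0},{"x":0,"y":0,"z":20,"rx":0,"ry":0,"rz":0,"grip":0},{"x":0,"y":0,"z":22,"rx":0,"ry":0,"rz":0,"grip":0},{"x":0,"y":0,"z":22,"rx":0,"ry":0,"rz":0,"grip":0},{"x":0,"y":0,"z":22,"rx":0,"ry":0,"rz":0,"grip":0},{"x":0,"y":0,"z":17,"rx":0,"ry":0,"rz":0,"grip":0},{"x":0,"y":0,"z":8,"rx":0,"ry":0,"rz":0,"grip":0},{"x":0,"y":0,"z":0,"rx":0,"ry":0,"rz":0,"grip":0},{"x":0,"y":0,"z":0,"rx":0,"ry":0,"rz":0,"grip":0}]' 20
python3 -m creep '[{"x":-4,"y":0,"z":0,"rx":0,"ry":0,"rz":0,"grip":0},{"x":-6,"y":0,"z":0,"rx":0,"ry":0,"rz":0,"grip":0},{"x":-5,"y":0,"z":0,"rx":0,"ry":0,"rz":0,"grip":0},{"x":-4,"y":0,"z":0,"rx":0,"ry":0,"rz":0,"grip":0},{"x":-4,"y":0,"z":0,"rx":0,"ry":0,"rz":0,"grip":0},{"x":-4,"y":0,"z":0,"rx":0,"ry":0,"rz":0,"grip":0},{"x":-4,"y":0,"z":0,"rx":0,"ry":0,"rz":0,"grip":0},{"x":-5,"y":0,"z":0,"rx":0,"ry":0,"rz":0,"grip":0},{"x":-6,"y":0,"z":0,"rx":0,"ry":0,"rz":0,"grip":0},{"x":-7,"y":0,"z":0,"rx":0,"ry":0,"rz":0,"grip":0}]' 20
python3 -c "
from h import *
to((.459+.94*.205,-.077-.341*.205,.067))"
```

```text
time: 6.43
eef_pos: [0.4268, -0.0669, 0.0671]
tcp_rot: [0.173, 0.985, 0.0, -0.0]
contact_force: [-0.5, -1.0, 0.9]
opening: -0.002
finger_force: 0.0
time: 7.27
eef_pos: [0.473, -0.0834, 0.067]
tcp_rot: [0.173, 0.985, 0.0, -0.001]
contact_force: [-2.2, 2.7, 1.1]
opening: 0.0
finger_force: 1.4
t 7.27 tcp [ 0.473  -0.0834  0.067 ] F [-2.2  2.7  1.1] open 0.0
mm tool [-189.6    1.2   -0.2] mm goal axes [-189.6    1.1    0. ] rotvec deg [ 0.02 -0.08 -0.05]
```

```bash
python3 -m creep '[{"x":-8,"y":0,"z":0,"rx":0,"ry":0,"rz":0,"grip":0},{"x":-8,"y":0,"z":0,"rx":0,"ry":0,"rz":0,"grip":0},{"x":-8,"y":0,"z":0,"rx":0,"ry":0,"rz":0,"grip":0},{"x":-8,"y":0,"z":0,"rx":0,"ry":0,"rz":0,"grip":0},{"x":-8,"y":0,"z":0,"rx":0,"ry":0,"rz":0,"grip":0},{"x":-8,"y":0,"z":0,"rx":0,"ry":0,"rz":0,"grip":0},{"x":-8,"y":0,"z":0,"rx":0,"ry":0,"rz":0,"grip":0},{"x":-8,"y":0,"z":0,"rx":0,"ry":0,"rz":0,"grip":0},{"x":-8,"y":0,"z":0,"rx":0,"ry":0,"rz":0,"grip":0},{"x":-8,"y":0,"z":0,"rx":0,"ry":0,"rz":0,"grip":0}]' 20
python3 -m creep '[{"x":-8,"y":0,"z":0,"rx":0,"ry":0,"rz":0,"grip":0},{"x":-8,"y":0,"z":0,"rx":0,"ry":0,"rz":0,"grip":0},{"x":-8,"y":0,"z":0,"rx":0,"ry":0,"rz":0,"grip":0},{"x":-8,"y":0,"z":0,"rx":0,"ry":0,"rz":0,"grip":0},{"x":-8,"y":0,"z":0,"rx":0,"ry":0,"rz":0,"grip":0},{"x":-8,"y":0,"z":0,"rx":0,"ry":0,"rz":0,"grip":0},{"x":-8,"y":0,"z":0,"rx":0,"ry":0,"rz":0,"grip":0},{"x":-8,"y":0,"z":0,"rx":0,"ry":0,"rz":0,"grip":0},{"x":-7,"y":0,"z":0,"rx":0,"ry":0,"rz":0,"grip":0},{"x":-5,"y":0,"z":0,"rx":0,"ry":0,"rz":0,"grip":0}]' 20
python3 -c "
from h import *
to((.459+.94*.205,-.077-.341*.205,.067))"
```

```text
time: 8.1
eef_pos: [0.5489, -0.1111, 0.0671]
tcp_rot: [0.173, 0.985, 0.0, -0.0]
contact_force: [-1.0, 3.2, 1.5]
opening: -0.003
finger_force: 1.4
time: 8.93
eef_pos: [0.6207, -0.1374, 0.0675]
tcp_rot: [0.173, 0.985, -0.0, 0.0]
contact_force: [-2.1, 2.5, 0.1]
opening: -0.001
finger_force: 1.2
t 8.93 tcp [ 0.6207 -0.1374  0.0675] F [-2.1  2.5  0.1] open -0.0
mm tool [-32.4   1.7   0.5] mm goal axes [-32.4   1.6   0.5] rotvec deg [-0.02  0.05 -0.05]
```

```bash
python3 -m creep '[{"x":-4,"y":0,"z":0,"rx":0,"ry":0,"rz":0,"grip":0},{"x":-4,"y":0,"z":0,"rx":0,"ry":0,"rz":0,"grip":0},{"x":-4,"y":0,"z":0,"rx":0,"ry":0,"rz":0,"grip":0},{"x":-3,"y":0,"z":0,"rx":0,"ry":0,"rz":0,"grip":0},{"x":-3,"y":0,"z":0,"rx":0,"ry":0,"rz":0,"grip":0},{"x":-2,"y":0,"z":0,"rx":0,"ry":0,"rz":0,"grip":0},{"x":-2,"y":0,"z":0,"rx":0,"ry":0,"rz":0,"grip":0},{"x":-2,"y":0,"z":0,"rx":0,"ry":0,"rz":0,"grip":0},{"x":-1,"y":0,"z":0,"rx":0,"ry":0,"rz":0,"grip":0},{"x":-1,"y":0,"z":0,"rx":0,"ry":0,"rz":0,"grip":0}]' 20
python3 -c "
from h import *
to((.459+.94*.205,-.077-.341*.205,.067))"
```

```text
time: 9.77
eef_pos: [0.6443, -0.1458, 0.0675]
tcp_rot: [0.173, 0.985, -0.0, 0.0]
contact_force: [-1.2, 0.9, 0.2]
opening: 0.002
finger_force: 1.0
t 9.77 tcp [ 0.6443 -0.1458  0.0675] F [-1.2  0.9  0.2] open 0.0
mm tool [-7.3  1.5  0.5] mm goal axes [-7.3  1.5  0.5] rotvec deg [-0.01  0.02 -0.05]
```

```bash
python3 -m creep '[{"x":-1,"y":0,"z":0,"rx":0,"ry":0,"rz":0,"grip":0},{"x":-1,"y":0,"z":0,"rx":0,"ry":0,"rz":0,"grip":0},{"x":-1,"y":0,"z":0,"rx":0,"ry":0,"rz":0,"grip":0},{"x":-1,"y":0,"z":0,"rx":0,"ry":0,"rz":0,"grip":0},{"x":-1,"y":0,"z":0,"rx":0,"ry":0,"rz":0,"grip":0},{"x":-0.5,"y":0,"z":0,"rx":0,"ry":0,"rz":0,"grip":0},{"x":-0.5,"y":0,"z":0,"rx":0,"ry":0,"rz":0,"grip":0},{"x":-0.5,"y":0,"z":0,"rx":0,"ry":0,"rz":0,"grip":0},{"x":-0.5,"y":0,"z":0,"rx":0,"ry":0,"rz":0,"grip":0},{"x":0,"y":0,"z":0,"rx":0,"ry":0,"rz":0,"grip":0}]' 20
python3 -c "
from h import *
to((.459+.94*.205,-.077-.341*.205,.067))"
```

```text
time: 10.6
eef_pos: [0.6488, -0.1474, 0.0675]
tcp_rot: [0.173, 0.985, 0.0, -0.003]
contact_force: [-9.1, 3.5, 6.8]
opening: -0.002
finger_force: 4.6
t 10.6 tcp [ 0.6488 -0.1474  0.0675] F [-9.1  3.5  6.8] open -0.0
mm tool [-2.6  1.5  0.5] mm goal axes [-2.6  1.5  0.5] rotvec deg [-0.02 -0.37 -0.03]
```

```bash
python3 -m creep '[{"x":-0.5,"y":0,"z":0,"rx":0,"ry":0,"rz":0,"grip":0},{"x":-0.5,"y":0,"z":0,"rx":0,"ry":0,"rz":0,"grip":0},{"x":0,"y":0,"z":0,"rx":0,"ry":0,"rz":0,"grip":0},{"x":2,"y":0,"z":0,"rx":0,"ry":0,"rz":0,"grip":0},{"x":6,"y":0,"z":0,"rx":0,"ry":0,"rz":0,"grip":0},{"x":12,"y":0,"z":0,"rx":0,"ry":0,"rz":0,"grip":0},{"x":20,"y":0,"z":0,"rx":0,"ry":0,"rz":0,"grip":0},{"x":25,"y":0,"z":-10,"rx":0,"ry":0,"rz":0,"grip":0},{"x":25,"y":0,"z":-20,"rx":0,"ry":0,"rz":0,"grip":0},{"x":25,"y":0,"z":-20,"rx":0,"ry":0,"rz":0,"grip":0}]' 20
python3 -m creep '[{"x":25,"y":10,"z":-20,"rx":0,"ry":0,"rz":0,"grip":0},{"x":25,"y":20,"z":-20,"rx":0,"ry":0,"rz":0,"grip":0},{"x":20,"y":30,"z":-20,"rx":0,"ry":0,"rz":0,"grip":0},{"x":10,"y":35,"z":-10,"rx":0,"ry":0,"rz":0,"grip":0},{"x":5,"y":35,"z":0,"rx":0,"ry":0,"rz":0,"grip":0},{"x":0,"y":35,"z":0,"rx":0,"ry":0,"rz":0,"grip":0},{"x":0,"y":20,"z":0,"rx":0,"ry":0,"rz":0,"grip":0},{"x":0,"y":0,"z":0,"rx":0,"ry":0,"rz":0,"grip":0},{"x":0,"y":0,"z":0,"rx":0,"ry":0,"rz":0,"grip":0},{"x":0,"y":0,"z":0,"rx":0,"ry":0,"rz":0,"grip":0}]' 20
python3 - <<'E'
from h import *
import cv2
a=optics.read_camera("top")["color"][60:260,290:470]; b=optics.read_camera("side")["color"][80:280,240:420]
cv2.imwrite("pics/end.png",cv2.resize(np.hstack([a,b]),None,fx=2.2,fy=2.2,interpolation=cv2.INTER_CUBIC))
E
```

```text
time: 11.43
eef_pos: [0.5423, -0.1089, 0.1167]
tcp_rot: [0.173, 0.985, -0.0, -0.0]
contact_force: [0.8, -0.2, 0.6]
opening: -0.003
finger_force: 0.0
time: 12.27
eef_pos: [0.5268, 0.0932, 0.1872]
tcp_rot: [0.173, 0.985, -0.0, 0.0]
contact_force: [0.4, 0.1, -0.3]
opening: -0.001
finger_force: 0.0
```

View pics/end.png

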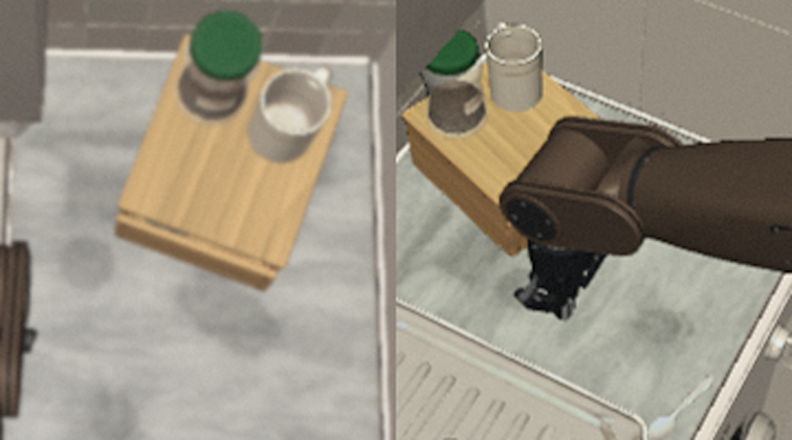

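The drawer looks shut and the jar and mug stand unmoved. I'll check the gap at the panel in one close crop.

```bash
python3 - <<'E'
from h import *
import cv2
T=optics.read_camera("top");a=T["color"][145:200,335:430]
cv2.imwrite("pics/gap.png",cv2.resize(a,None,fx=8,fy=8,interpolation=cv2.INTER_CUBIC))
# expected crop pixels of the outer top panel edge: shut vs 4 mm open, from the roof front edge seen at known crop px
def f(u,v,z): return ray(T,(335+u/8,145+v/8),z)
np.save("T.npy",T,allow_pickle=True)
E
```

```text
(no output)
```

View pics/gap.png

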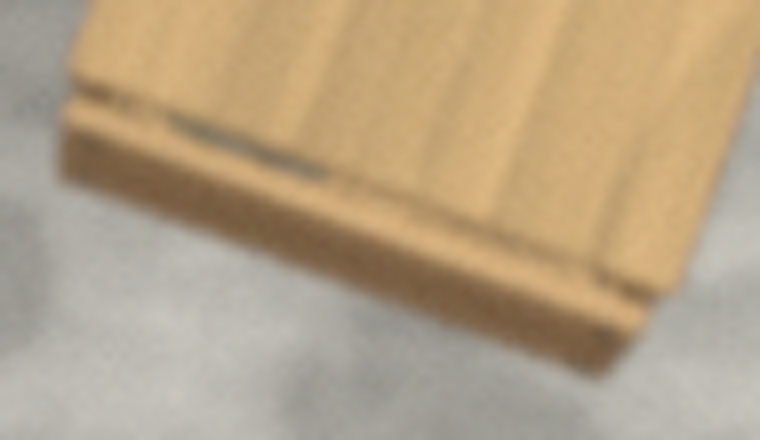

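The close crop shows the panel against the unit. The roof's front edge runs (75,80)–(660,290) and the panel's outer top edge (65,125)–(635,330).

```bash
python3 - <<'E'
from h import *
T=np.load("T.npy",allow_pickle=True).item()
f=lambda u,v,z: ray(T,(335+u/8,145+v/8),z)[:2]
A,B=f(75,80,.119),f(660,290,.119);C,D=f(65,125,.088),f(635,330,.088)
e=(A-B)/np.linalg.norm(A-B); n=np.array([e[1],-e[0]])
print(A,B,C,D,"panel ahead of unit front mm",((A-C)@n*1e3).round(1),((B-D)@n*1e3).round(1), np.linalg.norm(A-B))
E
```

```text
[ 0.69599154 -0.05614478] [ 0.63076787 -0.24646171] [ 0.68981583 -0.05445387] [ 0.62485327 -0.24415153] panel ahead of unit front mm 6.4 6.3 0.2011831537904247
```

```bash
python3 -c "
from plant import sign_off
print(sign_off())"
```

```text
the job is handed in; nothing more can be done
None
```

I tipped the standing carton over with the finger so that it lies flat in the right lane, pushed the drawer shut and handed the job in at about 12 s; the sign-off gave no verdict, and the last picture shows the drawer panel against the unit.

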